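Sort soaked from dry water-filter cartridges by feel

TASK

Sort the two look-alike filter cartridges by weight, one after the other: lift one just clear of the worktop (a finger's breadth or two), hold it still for about a second to feel its weight, then put it upright into a well of the drain stand (the one with the drip tray) if it weighs over 450 g, or of the storage stand (with the carrying bars) if less; within 50 g of that either will do. Press each one gently down, with no more than about 25 N, until its well's plate is fully home on the stop, and do so before you lift the other. Let go of both, and leave the other things on the worktop where they stand.

Things in the scene. Friction and masses are not known exactly. Their poses are not given: they have to be found in the camera images.
- cartridge_a: water-filter cartridge, upright white plastic cylinder, 56 mm across and 100 mm tall, with a narrower grey round grip cap on top, 36 mm across and 32 mm tall (132 mm overall); the foot is chamfered. Origin at the centre of its underside, z up. Both cartridges look alike; each weighs anything from 130 to 770 g whatever its name or place, and only lifting tells. The 450 g limit is 4.4 N.
- cartridge_b: water-filter cartridge, upright white plastic cylinder, 56 mm across and 100 mm tall, with a narrower grey round grip cap on top, 36 mm across and 32 mm tall (132 mm overall); the foot is chamfered. Origin at the centre of its underside, z up. Both cartridges look alike; each weighs anything from 130 to 770 g whatever its name or place, and only lifting tells. The 450 g limit is 4.4 N.
- drain_stand: drain stand, for the heavy cartridges: white block with a low ribbed steel drip tray (42 mm deep, 12 mm high) along its front, -x side. Fixed, 90 (x) x 165 (y) x 50 mm high, origin at the centre of its underside, z up. Two round wells, 60 mm across, side by side at y = +42 mm (hole0) and y = -42 mm (hole1), each with its own push-down steel plate. 
- store_stand: storage stand, for the light cartridges: the same white block without a tray, with a steel carrying bar at each end (reaching to y = +/-106 mm, 36 mm high). Fixed, 90 (x) x 165 (y) x 50 mm high, origin at the centre of its underside, z up. Two round wells, 60 mm across, side by side at y = +42 mm (hole0) and y = -42 mm (hole1), each with its own push-down steel plate. 
- drain_stand_hole0 (a point): centre of the mouth of well 0 of drain_stand, at its top face 50 mm above the worktop; a cartridge has 2 mm of play all round in the well
- drain_stand_plate0 (a joint): travel of the steel plate in well 0 of drain_stand: 0 raised (plate top 25 mm above the worktop), grows as it is pressed down, 0.015 m fully down on a hard stop, where the force climbs steeply (plate top 10 mm above the worktop). It slides stiffly: about 9 N on it (weight included) moves it, damping adds 0.2 N per 10 mm/s; it stays where it is left, and a cartridge's own weight does not move it.
- drain_stand_hole1 (a point): centre of the mouth of well 1 of drain_stand, at its top face 50 mm above the worktop; a cartridge has 2 mm of play all round in the well
- drain_stand_plate1 (a joint): travel of the steel plate in well 1 of drain_stand: 0 raised (plate top 25 mm above the worktop), grows as it is pressed down, 0.015 m fully down on a hard stop, where the force climbs steeply (plate top 10 mm above the worktop). It slides stiffly: about 9 N on it (weight included) moves it, damping adds 0.2 N per 10 mm/s; it stays where it is left, and a cartridge's own weight does not move it.
- store_stand_hole0 (a point): centre of the mouth of well 0 of store_stand, at its top face 50 mm above the worktop; a cartridge has 2 mm of play all round in the well
- store_stand_plate0 (a joint): travel of the steel plate in well 0 of store_stand: 0 raised (plate top 25 mm above the worktop), grows as it is pressed down, 0.015 m fully down on a hard stop, where the force climbs steeply (plate top 10 mm above the worktop). It slides stiffly: about 9 N on it (weight included) moves it, damping adds 0.2 N per 10 mm/s; it stays where it is left, and a cartridge's own weight does not move it.
- store_stand_hole1 (a point): centre of the mouth of well 1 of store_stand, at its top face 50 mm above the worktop; a cartridge has 2 mm of play all round in the well
- store_stand_plate1 (a joint): travel of the steel plate in well 1 of store_stand: 0 raised (plate top 25 mm above the worktop), grows as it is pressed down, 0.015 m fully down on a hard stop, where the force climbs steeply (plate top 10 mm above the worktop). It slides stiffly: about 9 N on it (weight included) moves it, damping adds 0.2 N per 10 mm/s; it stays where it is left, and a cartridge's own weight does not move it.
- espresso_mug: small white cup with handle, 62x92x51 mm; loose bystander, to be left alone. Origin at the centre of its underside.
- timer: round green kitchen timer, 69x69x68 mm; loose bystander, to be left alone. Origin at the centre of its underside.
- garlic: garlic bulb, 60x57x58 mm; loose bystander, to be left alone. Origin at the centre of its underside.
- salt_shaker: glass salt shaker, 44x44x90 mm; loose bystander, to be left alone. Origin at the centre of its underside.
- lemon: lemon, 72x55x54 mm; loose bystander, to be left alone. Origin at the centre of its underside.
- water_glass: clear drinking glass, 78x78x87 mm; loose bystander, to be left alone. Origin at the centre of its underside.
Mind the look-alikes: they are no part of the job. Leave any green or turquoise look-alike of the cartridge_b alone.

How it is judged (in metres and radians):
On the way, in this order (a step that is already met when the one before it is completed fails the run):
1. a cartridge is held still, just clear of the worktop (3 to 40 mm), away from the stands, for 0.4 s (((height (world z) of cartridge_a between 0.003 and 0.04 m and contact force between cartridge_a and the fingers above 1 N and linear speed of cartridge_a below 0.03 m/s and horizontal distance between cartridge_a and drain_stand_hole0 above 0.06 m and horizontal distance between cartridge_a and drain_stand_hole1 above 0.06 m and horizontal distance between cartridge_a and store_stand_hole0 above 0.06 m and horizontal distance between cartridge_a and store_stand_hole1 above 0.06 m) or (height (world z) of cartridge_b between 0.003 and 0.04 m and contact force between cartridge_b and the fingers above 1 N and linear speed of cartridge_b below 0.03 m/s and horizontal distance between cartridge_b and drain_stand_hole0 above 0.06 m and horizontal distance between cartridge_b and drain_stand_hole1 above 0.06 m and horizontal distance between cartridge_b and store_stand_hole0 above 0.06 m and horizontal distance between cartridge_b and store_stand_hole1 above 0.06 m))), for 0.4 s.
2. a cartridge is pressed home in a well (((((horizontal distance between cartridge_a and drain_stand_hole0 below 0.006 m and z of cartridge_a in the frame of drain_stand below 0.0125 m and value of joint drain_stand_plate0 above 0.013 m and angle between cartridge_a's own z axis and vertical below 0.08 rad) or (horizontal distance between cartridge_a and drain_stand_hole1 below 0.006 m and z of cartridge_a in the frame of drain_stand below 0.0125 m and value of joint drain_stand_plate1 above 0.013 m and angle between cartridge_a's own z axis and vertical below 0.08 rad)) or ((horizontal distance between cartridge_a and store_stand_hole0 below 0.006 m and z of cartridge_a in the frame of store_stand below 0.0125 m and value of joint store_stand_plate0 above 0.013 m and angle between cartridge_a's own z axis and vertical below 0.08 rad) or (horizontal distance between cartridge_a and store_stand_hole1 below 0.006 m and z of cartridge_a in the frame of store_stand below 0.0125 m and value of joint store_stand_plate1 above 0.013 m and angle between cartridge_a's own z axis and vertical below 0.08 rad))) or (((horizontal distance between cartridge_b and drain_stand_hole0 below 0.006 m and z of cartridge_b in the frame of drain_stand below 0.0125 m and value of joint drain_stand_plate0 above 0.013 m and angle between cartridge_b's own z axis and vertical below 0.08 rad) or (horizontal distance between cartridge_b and drain_stand_hole1 below 0.006 m and z of cartridge_b in the frame of drain_stand below 0.0125 m and value of joint drain_stand_plate1 above 0.013 m and angle between cartridge_b's own z axis and vertical below 0.08 rad)) or ((horizontal distance between cartridge_b and store_stand_hole0 below 0.006 m and z of cartridge_b in the frame of store_stand below 0.0125 m and value of joint store_stand_plate0 above 0.013 m and angle between cartridge_b's own z axis and vertical below 0.08 rad) or (horizontal distance between cartridge_b and store_stand_hole1 below 0.006 m and z of cartridge_b in the frame of store_stand below 0.0125 m and value of joint store_stand_plate1 above 0.013 m and angle between cartridge_b's own z axis and vertical below 0.08 rad))))), for 0.1 s.
3. with that one home, the other cartridge is held still just clear of the worktop (3 to 40 mm) for 0.4 s ((((((horizontal distance between cartridge_a and drain_stand_hole0 below 0.006 m and z of cartridge_a in the frame of drain_stand below 0.0125 m and value of joint drain_stand_plate0 above 0.013 m and angle between cartridge_a's own z axis and vertical below 0.08 rad) or (horizontal distance between cartridge_a and drain_stand_hole1 below 0.006 m and z of cartridge_a in the frame of drain_stand below 0.0125 m and value of joint drain_stand_plate1 above 0.013 m and angle between cartridge_a's own z axis and vertical below 0.08 rad)) or ((horizontal distance between cartridge_a and store_stand_hole0 below 0.006 m and z of cartridge_a in the frame of store_stand below 0.0125 m and value of joint store_stand_plate0 above 0.013 m and angle between cartridge_a's own z axis and vertical below 0.08 rad) or (horizontal distance between cartridge_a and store_stand_hole1 below 0.006 m and z of cartridge_a in the frame of store_stand below 0.0125 m and value of joint store_stand_plate1 above 0.013 m and angle between cartridge_a's own z axis and vertical below 0.08 rad))) and (height (world z) of cartridge_b between 0.003 and 0.04 m and contact force between cartridge_b and the fingers above 1 N and linear speed of cartridge_b below 0.03 m/s and horizontal distance between cartridge_b and drain_stand_hole0 above 0.06 m and horizontal distance between cartridge_b and drain_stand_hole1 above 0.06 m and horizontal distance between cartridge_b and store_stand_hole0 above 0.06 m and horizontal distance between cartridge_b and store_stand_hole1 above 0.06 m)) or ((((horizontal distance between cartridge_b and drain_stand_hole0 below 0.006 m and z of cartridge_b in the frame of drain_stand below 0.0125 m and value of joint drain_stand_plate0 above 0.013 m and angle between cartridge_b's own z axis and vertical below 0.08 rad) or (horizontal distance between cartridge_b and drain_stand_hole1 below 0.006 m and z of cartridge_b in the frame of drain_stand below 0.0125 m and value of joint drain_stand_plate1 above 0.013 m and angle between cartridge_b's own z axis and vertical below 0.08 rad)) or ((horizontal distance between cartridge_b and store_stand_hole0 below 0.006 m and z of cartridge_b in the frame of store_stand below 0.0125 m and value of joint store_stand_plate0 above 0.013 m and angle between cartridge_b's own z axis and vertical below 0.08 rad) or (horizontal distance between cartridge_b and store_stand_hole1 below 0.006 m and z of cartridge_b in the frame of store_stand below 0.0125 m and value of joint store_stand_plate1 above 0.013 m and angle between cartridge_b's own z axis and vertical below 0.08 rad))) and (height (world z) of cartridge_a between 0.003 and 0.04 m and contact force between cartridge_a and the fingers above 1 N and linear speed of cartridge_a below 0.03 m/s and horizontal distance between cartridge_a and drain_stand_hole0 above 0.06 m and horizontal distance between cartridge_a and drain_stand_hole1 above 0.06 m and horizontal distance between cartridge_a and store_stand_hole0 above 0.06 m and horizontal distance between cartridge_a and store_stand_hole1 above 0.06 m)))), for 0.4 s.
At the end, for the whole second after the job is handed in: Each cartridge stands released and at rest, upright (within 0.08 rad), centred within 6 mm in a well whose plate is pressed down at least 13 of its 15 mm, with its foot on the plate; one of over 510 g in the drain stand, one of under 390 g in the storage stand, one between in either (((((horizontal distance between cartridge_a and drain_stand_hole0 below 0.006 m and z of cartridge_a in the frame of drain_stand below 0.0125 m and value of joint drain_stand_plate0 above 0.013 m and angle between cartridge_a's own z axis and vertical below 0.08 rad) or (horizontal distance between cartridge_a and drain_stand_hole1 below 0.006 m and z of cartridge_a in the frame of drain_stand below 0.0125 m and value of joint drain_stand_plate1 above 0.013 m and angle between cartridge_a's own z axis and vertical below 0.08 rad)) and contact force between cartridge_a and drain_stand above 3.8 N) or (((horizontal distance between cartridge_a and store_stand_hole0 below 0.006 m and z of cartridge_a in the frame of store_stand below 0.0125 m and value of joint store_stand_plate0 above 0.013 m and angle between cartridge_a's own z axis and vertical below 0.08 rad) or (horizontal distance between cartridge_a and store_stand_hole1 below 0.006 m and z of cartridge_a in the frame of store_stand below 0.0125 m and value of joint store_stand_plate1 above 0.013 m and angle between cartridge_a's own z axis and vertical below 0.08 rad)) and contact force between cartridge_a and store_stand between 1 and 5 N)) and ((((horizontal distance between cartridge_b and drain_stand_hole0 below 0.006 m and z of cartridge_b in the frame of drain_stand below 0.0125 m and value of joint drain_stand_plate0 above 0.013 m and angle between cartridge_b's own z axis and vertical below 0.08 rad) or (horizontal distance between cartridge_b and drain_stand_hole1 below 0.006 m and z of cartridge_b in the frame of drain_stand below 0.0125 m and value of joint drain_stand_plate1 above 0.013 m and angle between cartridge_b's own z axis and vertical below 0.08 rad)) and contact force between cartridge_b and drain_stand above 3.8 N) or (((horizontal distance between cartridge_b and store_stand_hole0 below 0.006 m and z of cartridge_b in the frame of store_stand below 0.0125 m and value of joint store_stand_plate0 above 0.013 m and angle between cartridge_b's own z axis and vertical below 0.08 rad) or (horizontal distance between cartridge_b and store_stand_hole1 below 0.006 m and z of cartridge_b in the frame of store_stand below 0.0125 m and value of joint store_stand_plate1 above 0.013 m and angle between cartridge_b's own z axis and vertical below 0.08 rad)) and contact force between cartridge_b and store_stand between 1 and 5 N)) and contact force between each of cartridge_a, cartridge_b and the fingers below 0.05 N and linear speed of each of cartridge_a, cartridge_b below 0.01 m/s); the robot touches nothing.
It fails at once if a cartridge is pushed against a stand with more than 40 N (contact force between any of cartridge_a, cartridge_b and drain_stand above 40 N or contact force between any of cartridge_a, cartridge_b and store_stand above 40 N).
It fails at once if a bystander is moved by more than 30 mm (distance of any of espresso_mug, timer, garlic, salt_shaker, lemon, water_glass from where it was at the start of the episode above 0.03 m).
It also fails if it takes over 72 s, if anything falls off the work surface, if the arm or the gripper's body presses on something with over 40 N, if the wrist force passes 120 N, or if a joint passes its speed limit or range.

ROBOT

A 6-joint arm with a two-finger parallel gripper is mounted at the origin on a cart in front of the work surface, level with it; the furniture and walls round the work are solid. World frame = base frame: x ahead of the robot, y to its left, z up, the work surface at z = 0. Lengths are in mm, angles in rad, forces in N, time in s.
With the tool pointing down it reaches from about 400 to 925 mm from the base axis. Payload 12.5 kg.
Tool frame: the origin (TCP) lies at the very end of the fingers, on their centre line; the grasp point (between the pads) lies 19 mm behind it; z points along the fingers, y is the direction in which the jaws open and shut (so a half turn about z gives the same grasp; the last joint's range is limited). The gripper opens to 95 mm and grips with 3 to 60 N. Pads are 20 mm wide; open, the fingers measure 119 mm over their backs; the gripper's body (75 mm by 180 mm) begins 59 mm behind the grasp point.
Start: joints at [-1.246, 0.491, 1.559, -0, 1.092, -0.106], TCP at [261.023, -567.903, 214.661] pointing down, gripper open.
Joint ranges: [-3.1, 3.1], [-0.84, 2.19], [0.05, 2.79], [-1.13, 4.28], [0.06, 2.93], [-2.69, 2.69]. Speed limits (rad/s): [2.22, 2.22, 2.79, 3.14, 3.14, 3.14].

INTERFACE

Orientations are given as [roll, pitch, yaw] about the fixed x, y, z axes, in that order (R = Rz(yaw) Ry(pitch) Rx(roll)).
In Python, from cell import env gives the robot as it stands.
- The arm moves only by the shell command python3 -m pendant 'ROWS'. ROWS is JSON, a list that holds one entry, the list of rows, each a list of 5 numbers: the opening, from 0 (shut) to 1 (fully open), then the shift along the tool's x, y, z in m, then the turn about the tool's z in rad. A call has exactly 8 rows; each row is the pose to reach, as a shift and turn from the pose commanded when the call began, along the tool's axes at that moment; what a row does not reach only later rows make up. A row lasts 1/10 s, in which the tool goes at most 50 mm and 8.59 degrees, less where a joint would pass 70% of its speed; a pose out of reach is approached as far as the arm can. A call with a gripper value outside its range is refused whole. The fingers move at their own pace and stop on an object; the grip force is fixed at half the most. Time passes only in rows, so rows that repeat a pose let the fingers close, or fill a call up. It gives the time, the measured TCP pose, the force and the opening at its end, in the units of the state.
- env.state(): the state, without advancing time (a new reading comes with each control period).
- env.read_camera(name): name is "scene" or "top" or "wrist"; returns a dict with "image" (400x640x3 uint8, blue, green, red), "range_z" (400x640 float32, mm along the optical axis (not along the pixel's ray), 0 where there is no reading), "fx", "fy", "cx", "cy" (pixels), "dist" ([k1, k2, p1, p2, k3] as OpenCV has them; the pictures are not rectified), "rvec" (rotation vector, rad) and "tvec" (3), from world to camera coordinates, as OpenCV has them; the wrist camera has in their place "tool_from_camera" (4x4, takes a point from camera to tool coordinates, whose origin is the TCP and whose axes are the flange's). Camera axes: x right, y down, z forward; pixel columns grow to the right and rows downward; lengths in mm; the calibration is good to about 2 mm. A picture is of the moment at which its call begins: read the wrist's pose just before it.
- env.job_done(): hands the job in, once; it reports no verdict.
The state is a dict: "t": time; "joints": joint angles; "qvel": joint speeds; "tau": joint torques, N m; "eef_pos": TCP position; "tcp_rot": TCP orientation; "ft_force": force on the tool from outside, world axes, zero at the start; "moment": the same for the moment, N m; "opening": opening from 0.0 (shut) to 1.0 (fully open).
Only numpy, scipy, OpenCV 4.12 (cv2) and the standard library are available. Lean on these libraries where they do the work, as an engineer would, in place of code of your own. Each camera call takes 0.05 s, during which the arm holds its last target. There are 200 camera calls.

## Working session

There is one attempt and no reset: what is moved stays moved. The work goes in short steps, Python scripts to look and compute and a shell command to move; the robot and the scene stay as the last step left them, time stands still between calls to the robot, and variables do not carry over. Pictures are saved under pics/ and viewed, about 8 in all and at most 12, crops included, and the job is handed in when it is done.

```bash
ls; mkdir -p pics; cat > h.py <<'E'
import numpy as np, cv2
from cell import env
def cam(n):
    s=env.state(); c=env.read_camera(n); c['s']=s
    c['K']=np.array([[c['fx'],0,c['cx']],[0,c['fy'],c['cy']],[0,0,1.]]); c['d']=np.array(c['dist'],float)
    if n=='wrist':
        from scipy.spatial.transform import Rotation as R
        T=np.eye(4); T[:3,:3]=R.from_euler('xyz',s['tcp_rot']).as_matrix(); T[:3,3]=s['eef_pos']
        c['W']=T@np.array(c['tool_from_camera'])
    else:
        T=np.eye(4); T[:3,:3]=cv2.Rodrigues(np.array(c['rvec'],float))[0]; T[:3,3]=np.ravel(c['tvec']); c['W']=np.linalg.inv(T)
    return c
def cloud(c):
    v,u=np.mgrid[0:400,0:640]
    p=cv2.undistortPoints(np.stack([u,v],-1).reshape(-1,1,2).astype(np.float64),c['K'],c['d']).reshape(400,640,2)
    z=c['range_z'].astype(float)
    P=np.concatenate([p*z[...,None],z[...,None]],-1)@c['W'][:3,:3].T+c['W'][:3,3]
    P[z==0]=np.nan
    return P
E
python3 - <<'E'
from h import *
s=env.state(); print({k:np.round(v,3).tolist() for k,v in s.items()})
for n in ('scene','top'):
    c=cam(n); cv2.imwrite(f'pics/{n}0.png',c['image']); print(n,np.round(c['W'][:3,3]))
E
```

```text
pics
{'t': 0.0, 'joints': [-1.246, 0.492, 1.559, -0.0, 1.092, -0.106], 'qvel': [0.0, -0.001, -0.0, -0.002, 0.001, 0.0], 'tau': [-0.003, -61.266, -25.819, 0.069, 0.048, -0.0], 'eef_pos': [260.922, -567.666, 214.076], 'tcp_rot': [-3.14, -0.0, 0.431], 'ft_force': [-0.452, -0.434, -0.219], 'moment': [0.018, -0.003, 0.031], 'opening': 0.997}
scene [-254. 1006.  763.]
top [ 364.  -46. 1174.]
```

View pics/scene0.png

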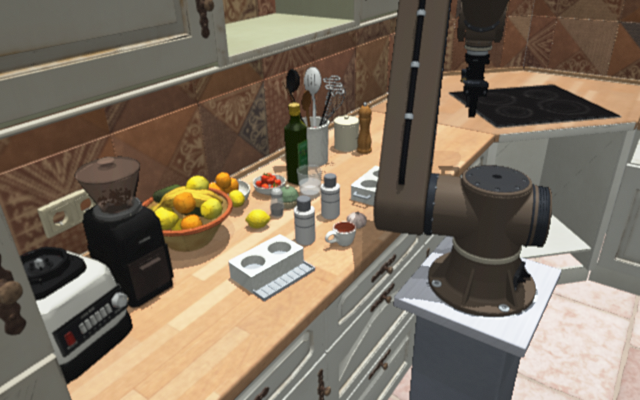

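View pics/top0.png

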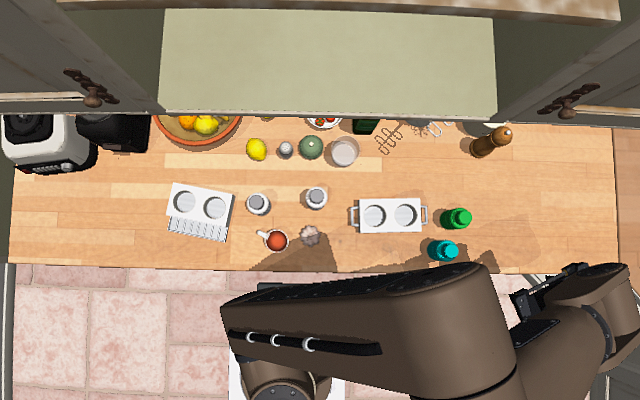

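The top view shows the candidates for the cartridges. White with a grey cap: (258,203) and (316,197). Look-alikes: green (457,217) and turquoise (445,250). The salt shaker is at (286,150). I choose the two white ones. The drain stand with its tray is at (198,212) and the storage stand with bars at (390,215). The mug is at (275,240) and the garlic at (310,235), both close in front of the cartridges.

```bash
python3 - <<'E'
from h import *
c=cam('top'); P=cloud(c)
hsv=cv2.cvtColor(c['image'],cv2.COLOR_BGR2HSV)
def box(n,u0,u1,v0,v1,zl,zh):
    Q=P[v0:v1,u0:u1]; Q=Q[(Q[...,2]>zl)&(Q[...,2]<zh)]
    if len(Q)<5: print(n,len(Q)); return
    (cx,cy),r=cv2.minEnclosingCircle(Q[:,:2].astype(np.float32))
    rect=cv2.minAreaRect(Q[:,:2].astype(np.float32))
    print(n,len(Q),'mean',Q.mean(0).round(1),'circ',round(cx,1),round(cy,1),round(r,1),'rect',np.round(np.r_[rect[0],rect[1],rect[2]],1))
box('capL',235,285,180,225,122,145)
box('capR',295,340,180,218,122,145)
box('drain',155,245,170,245,44,58)
box('drain+tray',155,245,170,250,5,58)
box('store',340,435,185,245,44,58)
box('mug',250,293,225,258,15,60)
box('garlic',298,325,222,250,15,70)
box('timer',297,326,132,163,15,80)
box('salt',277,295,138,163,15,100)
box('lemon',243,270,135,163,15,80)
box('glass',328,360,135,170,15,100)
box('green',438,480,203,233,122,145)
box('teal',425,463,236,265,122,145)
hh=hsv
for (nm,u0,u1,v0,v1) in (('drain',160,240,175,245),('store',345,430,190,240)):
    m=np.zeros((400,640),np.uint8)
    Q=P[...,2]; m[v0:v1,u0:u1]=((Q<35)&(Q>15))[v0:v1,u0:u1]*255
    n,l,st,ce=cv2.connectedComponentsWithStats(m)
    for i in range(1,n):
        if st[i,4]>40: print(nm,'well',P[l==i].mean(0).round(1),st[i])
im=c['image']
cv2.imwrite('pics/c1.png',cv2.resize(im[130:265,150:480],None,fx=2.4,fy=2.4,interpolation=cv2.INTER_CUBIC))
E
```

```text
capL 174 mean [459.5  79.2 131.1] circ 459.7 79.5 18.5 rect [459.3  79.5  35.   35.3   1.8]
capR 170 mean [477.5 -71.3 130.9] circ 477.6 -71.4 18.5 rect [477.1 -71.6  35.2  35.1   1. ]
drain 1300 mean [457.3 242.9  49.3] circ 457.3 243.4 94.3 rect [457.3 244.  167.7  91.   79.5]
drain+tray 2529 mean [447.5 243.8  34.3] circ 439.6 233.8 141.0 rect [445.  243.6 257.6 207.3  83.8]
store 1297 mean [ 437.5 -269.7   49.4] circ 422.3 -288.1 115.5 rect [ 420.9 -287.5  125.2  200.3    2.2]
mug 308 mean [366.5  40.2  37.2] circ 367.6 44.9 45.4 rect [363.6  43.5  58.3  84.3   0.8]
garlic 328 mean [378.7 -57.8  37.2] circ 378.3 -58.3 29.3 rect [378.7 -57.5  55.7  54.   31.1]
timer 478 mean [619.2 -55.1  47.8] circ 624.1 -55.6 33.9 rect [622.9 -54.9  65.1  64.1  11.2]
salt 214 mean [605.   11.1  68.9] circ 609.6 12.1 21.0 rect [609.   11.3  35.5  41.3  34. ]
lemon 378 mean [612.   93.7  43.4] circ 615.5 95.4 35.6 rect [615.3  96.1  56.3  60.7  87.8]
glass 749 mean [ 610.7 -145.8   51. ] circ 606.9 -144.5 39.5 rect [ 6.067e+02 -1.443e+02  7.790e+01  7.410e+01  6.000e-01]
green 151 mean [ 430.8 -444.4  131.2] circ 431.3 -445.2 18.0 rect [ 431.3 -445.4   33.5   32.1   60.7]
teal 186 mean [ 346.2 -408.   131.2] circ 346.3 -409.1 19.0 rect [ 345.9 -409.    36.5   35.3   54.4]
drain well [465.5 290.1  23.3] [174 191  21  22 335]
drain well [450.8 206.3  20.7] [204 197  22  22 343]
drain well [441.9 162.2  25.7] [227 196   8  32  45]
store well [ 440.2 -316.3   23.8] [395 205  21  21 342]
store well [ 436.4 -230.6   22.6] [364 206  21  21 339]
```

View pics/c1.png

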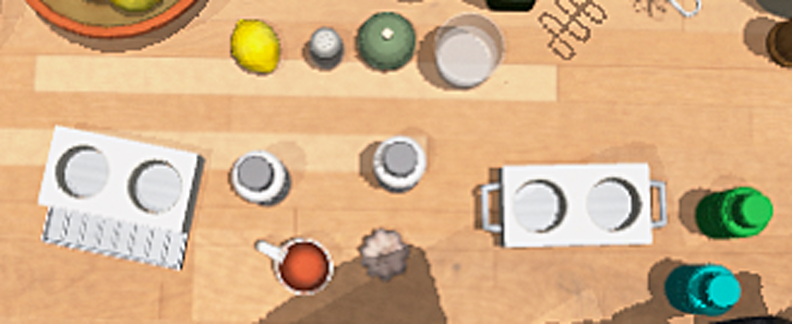

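The crop shows two white cartridges with grey caps at (258,175) and (402,160), and green and turquoise ones at (735,212) and (705,290). The white ones are the ones I want. First I move above the storage stand, turning the tool to yaw π/2, for a close look.

```bash
python3 -m pendant '[[[1,0.04,-0.03,-0.01,-0.14],[1,0.08,-0.055,-0.02,-0.28],[1,0.12,-0.085,-0.03,-0.43],[1,0.16,-0.11,-0.04,-0.57],[1,0.2,-0.14,-0.04,-0.71],[1,0.24,-0.165,-0.04,-0.85],[1,0.284,-0.197,-0.04,-1.0],[1,0.284,-0.197,-0.04,-1.14]]]'
python3 -m pendant '[[[1,0,0,0,0],[1,0,0,0,0],[1,0,0,0,0],[1,0,0,0,0],[1,0,0,0,0],[1,0,0,0,0],[1,0,0,0,0],[1,0,0,0,0]]]'
cat >> h.py <<'E'
def wells(c,zmin=44,zmax=56):
    """well centres from the wrist view: circles of the stand's top-face holes, by ray-plane at z=50"""
    P=cloud(c); top=((P[...,2]>zmin)&(P[...,2]<zmax)).astype(np.uint8)
    # top-face points rasterised at 1 mm
    Q=P[(top>0)]; lo=Q[:,:2].min(0)-5; g=np.zeros(np.ceil(Q[:,:2].max(0)-lo+10).astype(int)[::-1],np.uint8)
    ij=np.round(Q[:,:2]-lo).astype(int); g[ij[:,1],ij[:,0]]=255
    g=cv2.morphologyEx(g,cv2.MORPH_CLOSE,np.ones((5,5)))
    n,cs,h=*[None],*cv2.findContours(g,cv2.RETR_CCOMP,cv2.CHAIN_APPROX_NONE)
    for k,hh in zip(cs,h[0]):
        a=cv2.contourArea(k)
        if a>1500:
            (x,y),r=cv2.minEnclosingCircle(k); R=cv2.minAreaRect(k)
            print('hole' if hh[3]>=0 else 'outer','area',a,'circ',np.round([x+lo[0],y+lo[1],r],1),'rect',np.round([R[0][0]+lo[0],R[0][1]+lo[1],*R[1],R[2]],1))
E
python3 - <<'E'
from h import *
c=cam('wrist'); print(c['s']['eef_pos'],c['s']['tcp_rot'],c['s']['joints'],c['s']['ft_force'])
print(np.round(c['W'],2))
cv2.imwrite('pics/w1.png',c['image']); wells(c)
E
```

```text
t: 0.95
eef_pos: [438.5, -266.2, 254.7]
tcp_rot: [3.141, -0.001, 1.581]
ft_force: [-0.4, -0.3, -0.2]
opening: 1.002
t: 1.75
eef_pos: [436.7, -270.4, 254.6]
tcp_rot: [-3.142, 0.0, 1.57]
ft_force: [-0.0, 0.8, -0.0]
opening: 1.002
[ 436.73959314 -270.37741375  254.63266737] [-3.14158028e+00  8.52604546e-05  1.57042256e+00] [-6.82942387e-01  2.89941575e-01  1.77393330e+00 -8.39645706e-05
  1.07767360e+00 -6.82528870e-01] [-0.04331715  0.79857719 -0.04976037]
[[ 1.0000e+00 -0.0000e+00  0.0000e+00  4.3745e+02]
 [-0.0000e+00 -9.6000e-01 -2.9000e-01 -1.8648e+02]
 [ 0.0000e+00  2.9000e-01 -9.6000e-01  4.2504e+02]
 [ 0.0000e+00  0.0000e+00  0.0000e+00  1.0000e+00]]
outer area 14535.5 circ [ 441.2 -270.8   93.2] rect [ 440.4 -271.2   90.3  165.9    2. ]
hole area 2836.0 circ [ 439.3 -228.5   30.9] rect [ 439.  -228.9   60.    60.     0. ]
hole area 2862.0 circ [ 442.4 -312.1   31. ] rect [ 442.  -312.4   60.    61.     0. ]
```

View pics/w1.png

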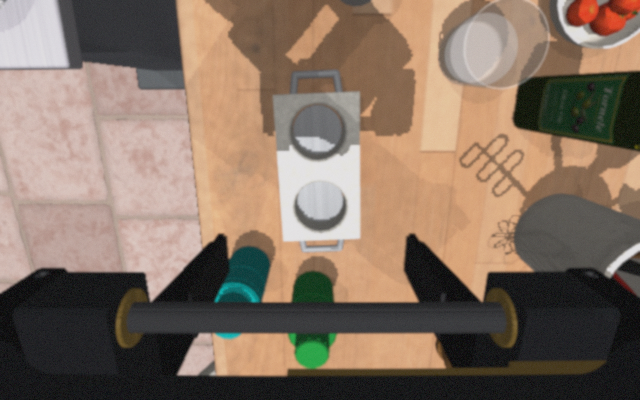

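The wrist view is good: the storage wells are at (318,130) and (320,205), and they measure about (439,-229) and (442,-312). Next I go over the left cartridge.

```bash
python3 -m pendant '[[[1,0.05,0.003,0,0],[1,0.1,0.006,0,0],[1,0.15,0.01,0,0],[1,0.2,0.014,0,0],[1,0.25,0.017,0,0],[1,0.3,0.02,0,0],[1,0.35,0.023,0,0],[1,0.35,0.023,0,0]]]'
python3 -m pendant '[[[1,0,0,0,0],[1,0,0,0,0],[1,0,0,0,0],[1,0,0,0,0],[1,0,0,0,0],[1,0,0,0,0],[1,0,0,0,0],[1,0,0,0,0]]]'
cat >> h.py <<'E'
def caps(c,z0=124,z1=142):
    P=cloud(c); g=((P[...,2]>z0)&(P[...,2]<z1)).astype(np.uint8)
    n,l,st,ce=cv2.connectedComponentsWithStats(g)
    for i in range(1,n):
        if st[i,4]>150:
            Q=P[l==i]; (x,y),r=cv2.minEnclosingCircle(Q[:,:2].astype(np.float32))
            if r<30: print('cap circ',np.round([x,y,r],1),'mean',Q.mean(0).round(1),'px',ce[i].round())
E
python3 - <<'E'
from h import *
c=cam('wrist'); print(c['s']['eef_pos'],c['s']['tcp_rot'],c['s']['ft_force'])
cv2.imwrite('pics/w2.png',c['image']); caps(c); wells(c)
E
```

```text
t: 2.6
eef_pos: [459.5, 84.4, 254.7]
tcp_rot: [3.141, -0.001, 1.576]
ft_force: [-0.4, -0.8, -0.6]
opening: 0.997
t: 3.4
eef_pos: [459.8, 79.6, 254.6]
tcp_rot: [3.142, 0.0, 1.571]
ft_force: [0.6, 0.0, -0.5]
opening: 1.002
[459.82527763  79.61599922 254.61068005] [3.14153374e+00 9.35437963e-05 1.57065995e+00] [ 0.590673    0.03620652 -0.45370525]
cap circ [462.7  80.6  18.8] mean [462.5  82.  131.9] px [318. 188.]
cap circ [479.8 -73.6  17.3] mean [480.  -77.  132.4] px [335. 339.]
outer area 7683.0 circ [453.9 209.   64.7] rect [453.4 208.6  94.9  90.9  80.5]
hole area 2816.0 circ [452.4 202.1  30.7] rect [452.3 201.8  60.1  59.4  45. ]
outer area 1594.0 circ [618.   96.5  24.9] rect [617.3  97.4  49.2  42.9  26.6]
outer area 3266.5 circ [370.7  43.8  43.5] rect [366.   41.3  62.6  79.3   5.9]
hole area 2422.5 circ [367.2  33.3  29.3] rect [366.6  31.6  54.8  57.   64.4]
```

View pics/w2.png

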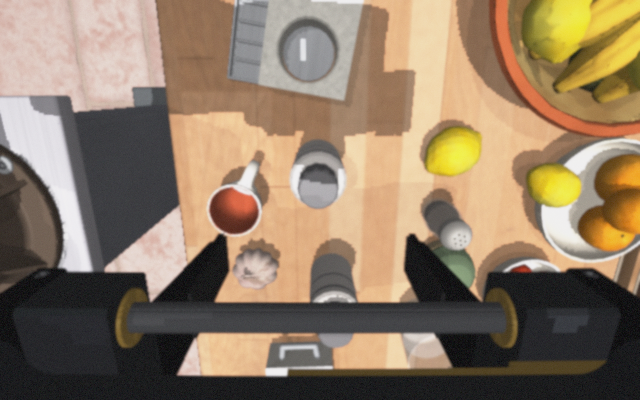

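The cartridge is at (318,190) with its cap right below. The mug at (235,208) and garlic at (255,265) are low enough to clear. I descend onto the cap and grip it.

```bash
python3 -m pendant '[[[1,0.0005,0.0015,0.03,0],[1,0.0005,0.0015,0.06,0],[1,0.0005,0.0015,0.09,0],[1,0.0005,0.0015,0.11,0],[1,0.0005,0.0015,0.13,0],[1,0.0005,0.0015,0.14,0],[1,0.0005,0.0015,0.15,0],[1,0.0005,0.0015,0.15,0]]]'
python3 -m pendant '[[[1,0,0,0,0],[1,0,0,0,0],[0,0,0,0,0],[0,0,0,0,0],[0,0,0,0,0],[0,0,0,0,0],[0,0,0,0,0],[0,0,0,0,0]]]'
python3 - <<'E'
from h import *
print(env.state()['opening'],env.state()['ft_force'],env.state()['eef_pos'])
E
python3 -m pendant '[[[0,0,0,0,0],[0,0,0,0,0],[0,0,0,-0.005,0],[0,0,0,-0.01,0],[0,0,0,-0.015,0],[0,0,0,-0.02,0],[0,0,0,-0.02,0],[0,0,0,-0.02,0]]]'
python3 -m pendant '[[[0,0,0,0,0],[0,0,0,0,0],[0,0,0,0,0],[0,0,0,0,0],[0,0,0,0,0],[0,0,0,0,0],[0,0,0,0,0],[0,0,0,0,0]]]'
python3 -m pendant '[[[0,0,0,0,0],[0,0,0,0,0],[0,0,0,0,0],[0,0,0,0,0],[0,0,0,0,0],[0,0,0,0,0],[0,0,0,0,0],[0,0,0,0,0]]]'
python3 - <<'E'
from h import *
c=cam('wrist'); F=[]
for i in range(6): F.append(env.state()['ft_force']); cam('top') if i<5 else 0
print(np.round(F,2),c['s']['eef_pos'],c['s']['moment']); caps(c,138,165)
E
```

```text
t: 4.25
eef_pos: [461.1, 80.2, 104.0]
tcp_rot: [-3.14, 0.0, 1.571]
ft_force: [-0.2, 0.7, 0.4]
opening: 1.003
t: 5.05
eef_pos: [461.3, 80.2, 104.6]
tcp_rot: [3.142, 0.0, 1.571]
ft_force: [-0.5, 0.0, -0.7]
opening: 0.554
0.5537780814283085 [-0.47280508  0.00975548 -0.74890902] [461.32615425  80.19545176 104.61793712]
t: 5.85
eef_pos: [461.3, 80.2, 124.7]
tcp_rot: [3.141, 0.0, 1.571]
ft_force: [0.3, 0.2, -4.6]
opening: 0.366
t: 6.65
eef_pos: [461.3, 80.2, 124.6]
tcp_rot: [3.142, 0.0, 1.571]
ft_force: [0.1, 0.5, -4.9]
opening: 0.372
t: 7.45
eef_pos: [461.3, 80.2, 124.6]
tcp_rot: [-3.142, 0.0, 1.571]
ft_force: [0.1, 0.1, -6.2]
opening: 0.372
[[-0.43  0.07 -5.79]
 [-0.63  0.23 -5.83]
 [-0.28 -0.13 -5.71]
 [-0.45  1.41 -6.2 ]
 [-0.09  0.35 -6.25]
 [ 1.13 -0.02 -4.99]] [461.29877555  80.16532214 124.59609641] [ 0.00418508 -0.13297286  0.00672994]
cap circ [462.2  90.5  27.4] mean [462.3  86.1 151.6] px [317. 267.]
```

The force is about -5.7 N against a zero of about -0.4 N, so roughly 5.3 N or 540 g. That is over 450 g, so it goes in the drain stand. I carry it over the near drain well (hole1).

```bash
python3 -m pendant '[[[0,0,0,-0.02,0],[0,0,0,-0.04,0],[0,0,0,-0.055,0],[0,0.03,-0.003,-0.055,0],[0,0.06,-0.005,-0.055,0],[0,0.09,-0.008,-0.055,0],[0,0.11,-0.01,-0.055,0],[0,0.122,-0.01,-0.055,0]]]'
python3 -m pendant '[[[0,0,0,0,0],[0,0,0,0,0],[0,0,0,0,0],[0,0,0,0,0],[0,0,0,0,0],[0,0,0,0,0],[0,0,0,0,0],[0,0,0,0,0]]]'
python3 - <<'E'
from h import *
c=cam('wrist'); print(c['s']['eef_pos'],c['s']['ft_force']); wells(c)
im=c['image'].copy(); P=cloud(c)
cv2.imwrite('pics/w3.png',im)
g=(P[...,2]>185)&(P[...,2]<212)
t=cam('top'); Pt=cloud(t); cv2.imwrite('pics/t3.png',cv2.resize(t['image'][160:270,140:300],None,fx=4,fy=4))
# body shoulder level of the held cartridge: z ~ 165-178
for z0,z1 in ((150,169),(169,175),(196,206)):
    m=(P[...,2]>z0)&(P[...,2]<z1)&(abs(P[...,0]-451)<40)&(abs(P[...,1]-202)<40); Q=P[m]
    if len(Q): print(z0,len(Q),'x range',np.percentile(Q[:,0],[1,50,99]).round(1),'y',np.percentile(Q[:,1],[1,50,99]).round(1))
E
```

```text
t: 8.55
eef_pos: [450.9, 203.5, 179.6]
tcp_rot: [-3.141, 0.0, 1.572]
ft_force: [-0.0, -0.7, -6.1]
opening: 0.373
t: 9.35
eef_pos: [451.3, 202.1, 179.6]
tcp_rot: [-3.142, 0.0, 1.571]
ft_force: [-0.7, -0.3, -5.6]
opening: 0.375
[451.32208889 202.13888013 179.59280228] [-0.68194951 -0.32852467 -5.64534393]
outer area 10252.5 circ [459.  244.2  92.8] rect [459.9 243.8 164.9  90.8  79.8]
hole area 2750.0 circ [467.  284.8  30.5] rect [466.8 285.   59.   59.    0. ]
150 673 x range [427.  452.6 478.2] y [210.9 226.6 229.5]
169 1562 x range [426.5 452.  478. ] y [207.1 221.2 229.1]
196 1256 x range [427.9 452.5 476.6] y [194.4 214.4 220.9]
```

View pics/w3.png

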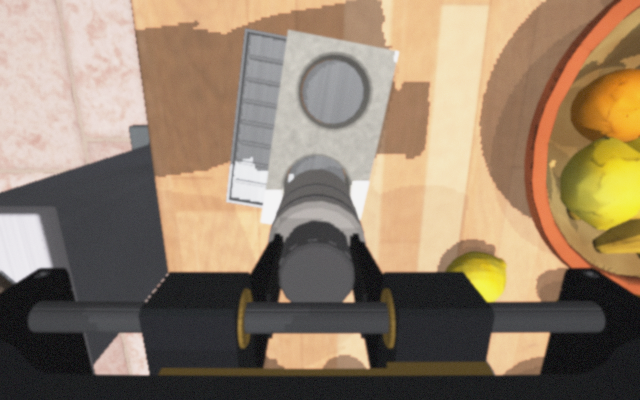

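```bash
cat >> h.py <<'E'
from scipy.optimize import least_squares
def body(c,z0,z1,x,y):
    P=cloud(c); m=(P[...,2]>z0)&(P[...,2]<z1)&(np.hypot(P[...,0]-x,P[...,1]-y)<40); Q=P[m]
    r=least_squares(lambda p:np.hypot(Q[:,0]-p[0]-p[2]*(Q[:,2]-z0),Q[:,1]-p[1]-p[3]*(Q[:,2]-z0))-28,[x,y,0,0],loss='soft_l1')
    print('body foot-side xy',r.x[:2].round(2),'tilt',r.x[2:].round(3),'n',len(Q),'rms',np.sqrt(np.mean(r.fun**2)).round(2))
E
python3 - <<'E'
from h import *
c=cam('wrist'); body(c,85,165,452,202)
E
```

```text
body foot-side xy [452.68 199.  ] tilt [-0.004  0.029] n 1866 rms 0.23
```

```bash
python3 - <<'E'
from h import *
for n in ('scene','top'):
    c=cam(n); print(n); body(c,85,165,452,202); body(c,15,95,477,-71); wells(c) if 0 else 0
    P=cloud(c)
    m=(P[...,2]>46)&(P[...,2]<54)&(abs(P[...,0]-458)<75)&(abs(P[...,1]-244)<110)
    R=cv2.minAreaRect(P[m][:,:2].astype(np.float32)); print('stand',np.round([*R[0],*R[1],R[2]],1))
c=cam('wrist'); P=cloud(c)
for z in range(80,170,20): 
    m=(P[...,2]>z)&(P[...,2]<z+20)&(np.hypot(P[...,0]-452,P[...,1]-202)<40); print(z,m.sum(), np.percentile(P[m][:,1],98) if m.any() else 0)
E
```

```text
scene
body foot-side xy [452.85 198.55] tilt [-0.004  0.03 ] n 641 rms 1.7
body foot-side xy [480.52 -71.06] tilt [-0.001  0.01 ] n 458 rms 2.17
stand [459.7 243.6 167.9  96.5  80.5]
top
body foot-side xy [449.94 199.73] tilt [0.003 0.027] n 164 rms 0.45
body foot-side xy [477.92 -71.65] tilt [0.002 0.009] n 65 rms 0.73
stand [448.4 195.4  68.3  90.3  80. ]
80 292 227.44103274259558
100 372 227.89769070013736
120 470 228.7421863316926
140 524 229.1614615826733
160 2596 229.24453326957916
```

All three cameras show the cartridge tilted by about 0.02–0.03 rad, with its foot 2–3 mm toward -y. I shift +2.3 mm in y so the foot enters centred, then lower slowly and watch the force.

```bash
python3 -m pendant '[[[0,0.0023,0,0,0],[0,0.0023,0,0,0],[0,0.0023,0,0.004,0],[0,0.0023,0,0.008,0],[0,0.0023,0,0.012,0],[0,0.0023,0,0.016,0],[0,0.0023,0,0.02,0],[0,0.0023,0,0.02,0]]]'
python3 -m pendant '[[[0,0,0,0.002,0],[0,0,0,0.004,0],[0,0,0,0.006,0],[0,0,0,0.008,0],[0,0,0,0.01,0],[0,0,0,0.01,0],[0,0,0,0.01,0],[0,0,0,0.01,0]]]'
python3 - <<'E'
from h import *
c=cam('wrist'); print(c['s']['eef_pos'],c['s']['ft_force'],c['s']['moment']); body(c,65,135,452,204)
E
```

```text
t: 10.45
eef_pos: [451.1, 204.4, 159.0]
tcp_rot: [-3.141, 0.0, 1.571]
ft_force: [-0.5, 0.4, -6.1]
opening: 0.371
t: 11.25
eef_pos: [451.3, 204.5, 149.7]
tcp_rot: [3.141, 0.0, 1.571]
ft_force: [-0.5, -0.1, -4.7]
opening: 0.37
[451.346741   204.49697846 149.65691846] [-0.45978127 -0.13093503 -4.66684875] [-0.00809235 -0.06229297 -0.0245197 ]
body foot-side xy [452.67 201.57] tilt [-0.004  0.029] n 1722 rms 0.23
```

```bash
python3 -m pendant '[[[0,0,0,0.003,0],[0,0,0,0.006,0],[0,0,0,0.009,0],[0,-0.0005,0,0.012,0],[0,-0.001,0,0.015,0],[0,-0.001,0,0.015,0],[0,-0.001,0,0.015,0],[0,-0.001,0,0.015,0]]]'
python3 - <<'E'
from h import *
c=cam('wrist'); print(c['s']['eef_pos'],c['s']['ft_force'],c['s']['moment']); body(c,60,122,452,204)
E
```

```text
t: 12.1
eef_pos: [451.4, 203.5, 134.7]
tcp_rot: [3.141, 0.0, 1.571]
ft_force: [1.0, -0.2, -5.1]
opening: 0.37
[451.39331382 203.51117398 134.69845684] [ 1.03892652 -0.18853313 -5.09270298] [-0.00301223 -0.15380182 -0.02193112]
body foot-side xy [452.66 200.88] tilt [-0.003  0.029] n 1641 rms 0.24
```

```bash
python3 -m pendant '[[[0,0.0005,0,0.002,0],[0,0.001,0,0.004,0],[0,0.001,0,0.006,0],[0,0.001,0,0.007,0],[0,0.001,0,0.008,0],[0,0.001,0,0.009,0],[0,0.001,0,0.01,0],[0,0.001,0,0.01,0]]]'
python3 -m pendant '[[[0,0,0,0.001,0],[0,0,0,0.002,0],[0,0,0,0.003,0],[0,0,0,0.004,0],[0,0,0,0.005,0],[0,0,0,0.006,0],[0,0,0,0.007,0],[0,0,0,0.007,0]]]'
python3 - <<'E'
from h import *
c=cam('wrist'); print(c['s']['eef_pos'],c['s']['ft_force'],c['s']['moment']); body(c,55,104,452,204)
E
```

```text
t: 12.95
eef_pos: [451.4, 204.5, 124.7]
tcp_rot: [3.141, 0.0, 1.571]
ft_force: [0.2, -1.4, -2.4]
opening: 0.373
t: 13.75
eef_pos: [451.3, 204.5, 117.4]
tcp_rot: [-3.142, 0.0, 1.571]
ft_force: [0.0, -0.2, -1.9]
opening: 0.368
[451.32712933 204.49734859 117.42866212] [ 0.02553724 -0.186846   -1.87627588] [-0.06373498 -0.10257939 -0.01668324]
body foot-side xy [452.53 202.22] tilt [-0.003  0.029] n 1383 rms 0.25
```

```bash
python3 -m pendant '[[[0,0,0,0.0003,0],[0,0,0,0.0006,0],[0,0,0,0.0009,0],[0,0,0,0.0012,0],[0,0,0,0.0015,0],[0,0,0,0.0018,0],[0,0,0,0.002,0],[0,0,0,0.002,0]]]'
python3 -m pendant '[[[0,0,0,0.0001,0],[0,0,0,0.0002,0],[0,0,0,0.0003,0],[0,0,0,0.0004,0],[0,0,0,0.0005,0],[0,0,0,0.0006,0],[0,0,0,0.0007,0],[0,0,0,0.0007,0]]]'
python3 - <<'E'
from h import *
c=cam('wrist'); print(c['s']['eef_pos'],c['s']['ft_force'],c['s']['moment']); body(c,55,104,452,204)
P=cloud(c); m=(np.hypot(P[...,0]-452,P[...,1]-204)<14)&(P[...,2]>125); print('cap top',np.percentile(P[m][:,2],[10,50,90]))
E
```

```text
t: 14.6
eef_pos: [451.3, 204.5, 115.6]
tcp_rot: [3.142, 0.0, 1.571]
ft_force: [-0.2, -1.0, -1.0]
opening: 0.37
t: 15.4
eef_pos: [451.4, 204.5, 115.1]
tcp_rot: [3.141, 0.0, 1.571]
ft_force: [-1.2, -1.0, 4.0]
opening: 0.368
[451.36844406 204.50349427 115.05946255] [-1.22245228 -0.96851034  3.99232668] [-0.25310131  0.10981803  0.05323498]
body foot-side xy [452.56 202.3 ] tilt [-0.004  0.028] n 1419 rms 0.25
cap top [141.98292446 142.75320325 143.48274734]
```

```bash
python3 -m pendant '[[[0,0,0,0.0002,0],[0,0,0,0.0003,0],[0,0,0,0.0004,0],[0,0,0,0.0005,0],[0,0,0,0.0006,0],[0,0,0,0.0006,0],[0,0,0,0.0006,0],[0,0,0,0.0006,0]]]'
python3 - <<'E'
from h import *
c=cam('wrist'); print(c['s']['eef_pos'],c['s']['ft_force'],c['s']['moment']); body(c,55,104,452,204)
P=cloud(c); m=(np.hypot(P[...,0]-452,P[...,1]-204)<14)&(P[...,2]>125); print('cap top',np.percentile(P[m][:,2],[10,50,90]))
E
```

```text
t: 16.25
eef_pos: [451.5, 204.5, 115.0]
tcp_rot: [3.141, -0.0, 1.571]
ft_force: [-2.6, -1.6, 11.4]
opening: 0.371
[451.46095154 204.48316936 114.97537618] [-2.61051809 -1.64450806 11.39797566] [-0.48418051  0.56897459  0.03579464]
body foot-side xy [452.58 202.29] tilt [-0.003  0.028] n 1440 rms 0.25
cap top [141.93309667 142.70507826 143.43941162]
```

The force jumped to +11 N (about 17 N on the plate) while the TCP stalled at 115.0, so the plate is on its stop. I release and rise.

```bash
python3 -m pendant '[[[0,0,0,-0.0006,0],[1,0,0,-0.0006,0],[1,0,0,-0.0006,0],[1,0,0,-0.0006,0],[1,0,0,-0.0006,0],[1,0,0,-0.0006,0],[1,0,0,-0.0006,0],[1,0,0,-0.0006,0]]]'
python3 -m pendant '[[[1,0,0,0,0],[1,0,0,-0.01,0],[1,0,0,-0.03,0],[1,0,0,-0.06,0],[1,0,0,-0.09,0],[1,0,0,-0.12,0],[1,0,0,-0.14,0],[1,0,0,-0.14,0]]]'
python3 -m pendant '[[[1,0,0,0,0],[1,0,0,0,0],[1,0,0,0,0],[1,0,0,0,0],[1,0,0,0,0],[1,0,0,0,0],[1,0,0,0,0],[1,0,0,0,0]]]'
python3 - <<'E'
from h import *
c=cam('wrist'); print(c['s']['eef_pos'],c['s']['ft_force']); body(c,55,104,452,204); caps(c,134,150); wells(c)
cv2.imwrite('pics/w4.png',c['image'])
E
```

```text
t: 17.1
eef_pos: [451.3, 204.5, 114.9]
tcp_rot: [-3.142, 0.0, 1.571]
ft_force: [0.0, -0.5, -0.9]
opening: 0.904
t: 17.9
eef_pos: [452.1, 204.8, 258.0]
tcp_rot: [3.137, -0.001, 1.571]
ft_force: [0.4, 0.3, -0.3]
opening: 1.001
t: 18.7
eef_pos: [451.3, 204.5, 254.9]
tcp_rot: [-3.142, 0.0, 1.571]
ft_force: [0.4, -0.4, -0.1]
opening: 1.001
[451.32030523 204.49922023 254.85888232] [ 0.36733912 -0.44124842 -0.0947288 ]
body foot-side xy [452.88 201.16] tilt [-0.002  0.002] n 387 rms 0.22
cap circ [452.7 201.7  18.6] mean [452.8 202.9 141.8] px [317. 195.]
outer area 10829.0 circ [459.5 243.5  93.3] rect [460.  243.3 165.1  91.1  79.8]
hole area 2800.0 circ [467.2 285.   30.8] rect [467.5 284.5  59.   59.    0. ]
```

View pics/w4.png

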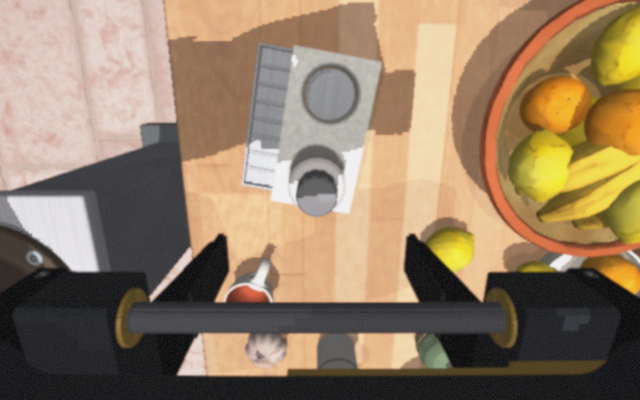

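Cartridge 1 stands at (317,190) in the drain well: cap top at 141.8 mm (foot about 10 mm), upright. Now the other cartridge.

```bash
python3 -m pendant '[[[1,-0.04,0.004,0,0],[1,-0.08,0.008,0,0],[1,-0.12,0.012,0,0],[1,-0.16,0.016,0,0],[1,-0.2,0.02,0,0],[1,-0.24,0.024,0,0],[1,-0.276,0.028,0,0],[1,-0.276,0.028,0,0]]]'
python3 -m pendant '[[[1,0,0,0,0],[1,0,0,0,0],[1,0,0,0,0],[1,0,0,0,0],[1,0,0,0,0],[1,0,0,0,0],[1,0,0,0,0],[1,0,0,0,0]]]'
python3 - <<'E'
from h import *
c=cam('wrist'); print(c['s']['eef_pos'],c['s']['ft_force']); body(c,15,95,479,-72); caps(c)
E
```

```text
t: 19.55
eef_pos: [479.7, -74.9, 254.9]
tcp_rot: [3.141, 0.001, 1.567]
ft_force: [-0.4, -0.1, -0.9]
opening: 0.998
t: 20.35
eef_pos: [479.3, -71.5, 254.9]
tcp_rot: [3.142, 0.0, 1.571]
ft_force: [-0.5, 0.7, 0.1]
opening: 1.001
[479.32705323 -71.4664894  254.94205399] [-0.45581775  0.67411241  0.06422737]
body foot-side xy [480.77 -70.57] tilt [-0.001  0.003] n 484 rms 0.21
cap circ [480.7 -70.1  18.7] mean [480.6 -68.8 131.8] px [317. 187.]
```

```bash
python3 -m pendant '[[[1,0.001,0,0.03,0],[1,0.001,0,0.06,0],[1,0.001,0,0.09,0],[1,0.001,0,0.11,0],[1,0.001,0,0.13,0],[1,0.001,0,0.14,0],[1,0.001,0,0.15,0],[1,0.001,0,0.15,0]]]'
python3 -m pendant '[[[1,0,0,0,0],[0,0,0,0,0],[0,0,0,0,0],[0,0,0,0,0],[0,0,0,0,0],[0,0,0,0,0],[0,0,0,0,0],[0,0,0,0,0]]]'
python3 -m pendant '[[[0,0,0,0,0],[0,0,0,0,0],[0,0,0,0,0],[0,0,0,0,0],[0,0,0,0,0],[0,0,0,0,0],[0,0,0,0,0],[0,0,0,0,0]]]'
python3 -c "
from h import *
print(env.state()['opening'],env.state()['ft_force'],env.state()['eef_pos'])"
python3 -m pendant '[[[0,0,0,-0.003,0],[0,0,0,-0.006,0],[0,0,0,-0.01,0],[0,0,0,-0.014,0],[0,0,0,-0.018,0],[0,0,0,-0.02,0],[0,0,0,-0.02,0],[0,0,0,-0.02,0]]]'
python3 -m pendant '[[[0,0,0,0,0],[0,0,0,0,0],[0,0,0,0,0],[0,0,0,0,0],[0,0,0,0,0],[0,0,0,0,0],[0,0,0,0,0],[0,0,0,0,0]]]'
python3 - <<'E'
from h import *
F=[]
for i in range(8): F.append(env.state()['ft_force']); c=cam('wrist')
print(np.round(F,2)[:,2],np.mean(F,0),c['s']['eef_pos']); body(c,35,115,480.7,-70)
E
```

```text
t: 21.2
eef_pos: [479.1, -70.5, 104.3]
tcp_rot: [-3.14, -0.0, 1.571]
ft_force: [0.2, 0.9, 0.3]
opening: 0.996
t: 22.0
eef_pos: [479.3, -70.5, 104.9]
tcp_rot: [3.142, 0.0, 1.571]
ft_force: [-0.7, 0.0, -0.2]
opening: 0.467
t: 22.8
eef_pos: [479.4, -70.5, 104.9]
tcp_rot: [3.141, 0.0, 1.571]
ft_force: [1.1, -0.1, -1.2]
opening: 0.369
0.36924578690448845 [ 1.12931225 -0.09908664 -1.20633623] [479.36243211 -70.51809874 104.91318062]
t: 23.6
eef_pos: [479.3, -70.5, 124.9]
tcp_rot: [3.142, 0.0, 1.571]
ft_force: [-0.2, -0.5, -7.3]
opening: 0.374
t: 24.4
eef_pos: [479.3, -70.5, 124.9]
tcp_rot: [3.142, 0.0, 1.571]
ft_force: [-0.5, 0.3, -7.2]
opening: 0.373
[-7.2  -6.85 -7.21 -7.63 -7.81 -6.54 -7.18 -7.61] [ 0.13599374 -0.19495937 -7.25320509] [479.31123941 -70.51135868 124.91286508]
body foot-side xy [480.41 -70.58] tilt [-0.002  0.002] n 2169 rms 0.24
```

About 7.0 N, or 710 g, held upright. That is heavy too, so it goes in drain well 0. I raise it to clear the first cartridge and carry it over.

```bash
python3 -m pendant '[[[0,0,0,-0.01,0],[0,0,0,-0.03,0],[0,0,0,-0.055,0],[0,0,0,-0.08,0],[0,0,0,-0.11,0],[0,0,0,-0.135,0],[0,0,0,-0.155,0],[0,0,0,-0.155,0]]]'
python3 -m pendant '[[[0,0.01,0,0,0],[0,0.03,-0.001,0,0],[0,0.06,-0.002,0,0],[0,0.09,-0.003,0,0],[0,0.12,-0.004,0,0],[0,0.15,-0.005,0,0],[0,0.175,-0.006,0,0],[0,0.185,-0.007,0,0]]]'
python3 -m pendant '[[[0,0.02,-0.001,0,0],[0,0.05,-0.002,0,0],[0,0.08,-0.003,0,0],[0,0.11,-0.004,0,0],[0,0.135,-0.005,0,0],[0,0.155,-0.006,0,0],[0,0.165,-0.006,0,0],[0,0.1703,-0.0063,0,0]]]'
python3 -m pendant '[[[0,0,0,0,0],[0,0,0,0,0],[0,0,0,0.02,0],[0,0,0,0.04,0],[0,0,0,0.06,0],[0,0,0,0.08,0],[0,0,0,0.09,0],[0,0,0,0.1,0]]]'
python3 -m pendant '[[[0,0,0,0,0],[0,0,0,0,0],[0,0,0,0,0],[0,0,0,0,0],[0,0,0,0,0],[0,0,0,0,0],[0,0,0,0,0],[0,0,0,0,0]]]'
python3 - <<'E'
from h import *
c=cam('wrist'); print(c['s']['eef_pos'],c['s']['ft_force'],c['s']['tcp_rot']); body(c,90,165,467,285); wells(c)
cv2.imwrite('pics/w5.png',c['image'])
c=cam('scene'); cv2.imwrite('pics/s5.png',c['image'])
E
```

```text
t: 25.6
eef_pos: [480.0, -70.7, 282.8]
tcp_rot: [3.137, 0.002, 1.571]
ft_force: [0.5, 0.3, -7.2]
opening: 0.37
t: 26.4
eef_pos: [471.2, 116.8, 278.5]
tcp_rot: [-3.139, -0.0, 1.573]
ft_force: [-0.1, 0.0, -7.0]
opening: 0.372
t: 27.2
eef_pos: [465.6, 285.2, 279.0]
tcp_rot: [-3.14, 0.001, 1.572]
ft_force: [-0.5, -0.3, -7.3]
opening: 0.37
t: 28.0
eef_pos: [466.3, 284.3, 179.7]
tcp_rot: [3.141, 0.0, 1.57]
ft_force: [-0.4, 0.9, -8.1]
opening: 0.37
t: 28.8
eef_pos: [466.0, 284.8, 179.9]
tcp_rot: [3.142, 0.0, 1.571]
ft_force: [-0.1, -0.2, -6.8]
opening: 0.372
[466.01171022 284.80605978 179.91936178] [-0.06637003 -0.22066364 -6.76803493] [3.14153173e+00 8.07579823e-05 1.57081943e+00]
body foot-side xy [467.12 285.08] tilt [-0.002 -0.   ] n 1988 rms 0.24
outer area 3032.0 circ [463.1 264.6  75.7] rect [463.6 264.6 123.6  90.6  79.7]
```

View pics/w5.png

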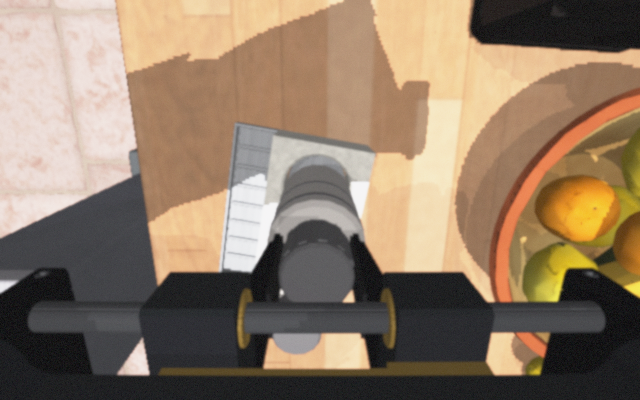

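The held cartridge is upright at (318,200) and lies within about 0.3 mm of well 0's centre. I lower it in.

```bash
python3 -m pendant '[[[0,0,0,0.005,0],[0,0,0,0.01,0],[0,0,0,0.015,0],[0,0,0,0.02,0],[0,0,0,0.024,0],[0,0,0,0.027,0],[0,0,0,0.03,0],[0,0,0,0.03,0]]]'
python3 -m pendant '[[[0,0,0,0.003,0],[0,0,0,0.006,0],[0,0,0,0.009,0],[0,0,0,0.012,0],[0,0,0,0.015,0],[0,0,0,0.015,0],[0,0,0,0.015,0],[0,0,0,0.015,0]]]'
python3 - <<'E'
from h import *
c=cam('wrist'); print(c['s']['eef_pos'],c['s']['ft_force'],c['s']['moment']); body(c,60,122,467,285)
E
```

```text
t: 29.7
eef_pos: [465.9, 284.7, 149.5]
tcp_rot: [-3.141, 0.0, 1.571]
ft_force: [0.6, -0.2, -6.2]
opening: 0.371
t: 30.5
eef_pos: [466.1, 284.8, 135.0]
tcp_rot: [3.141, -0.0, 1.571]
ft_force: [0.5, -1.4, -7.8]
opening: 0.373
[466.10293906 284.822102   135.01300323] [ 0.45972124 -1.43276198 -7.83782805] [-0.03114026 -0.08522734  0.01346097]
body foot-side xy [467.19 285.07] tilt [-0.002  0.   ] n 1789 rms 0.24
```

Free at 135. I press to about 117, then in small steps.

```bash
python3 -m pendant '[[[0,0,0,0.002,0],[0,0,0,0.004,0],[0,0,0,0.006,0],[0,0,0,0.007,0],[0,0,0,0.008,0],[0,0,0,0.009,0],[0,0,0,0.01,0],[0,0,0,0.01,0]]]'
python3 -m pendant '[[[0,0,0,0.001,0],[0,0,0,0.002,0],[0,0,0,0.003,0],[0,0,0,0.004,0],[0,0,0,0.005,0],[0,0,0,0.006,0],[0,0,0,0.007,0],[0,0,0,0.007,0]]]'
python3 -m pendant '[[[0,0,0,0.0004,0],[0,0,0,0.0008,0],[0,0,0,0.0012,0],[0,0,0,0.0016,0],[0,0,0,0.002,0],[0,0,0,0.0022,0],[0,0,0,0.0024,0],[0,0,0,0.0024,0]]]'
python3 - <<'E'
from h import *
c=cam('wrist'); print(c['s']['eef_pos'],c['s']['ft_force'],c['s']['moment']); body(c,55,104,467,285)
E
```

```text
t: 31.35
eef_pos: [466.0, 284.8, 124.8]
tcp_rot: [3.142, 0.0, 1.571]
ft_force: [-0.6, 0.5, -3.4]
opening: 0.375
t: 32.15
eef_pos: [466.0, 284.8, 117.7]
tcp_rot: [-3.142, 0.0, 1.571]
ft_force: [-0.3, 0.9, -4.3]
opening: 0.371
t: 32.95
eef_pos: [466.0, 284.8, 115.5]
tcp_rot: [3.142, 0.0, 1.571]
ft_force: [-0.7, 0.3, -2.7]
opening: 0.366
[466.0223982  284.78996927 115.46023581] [-0.71260539  0.25520263 -2.67805136] [ 0.07013479  0.1215335  -0.01242263]
body foot-side xy [467.04 285.04] tilt [-0.001 -0.001] n 1567 rms 0.25
```

```bash
python3 -m pendant '[[[0,0,0,0.0001,0],[0,0,0,0.0002,0],[0,0,0,0.0003,0],[0,0,0,0.0004,0],[0,0,0,0.0005,0],[0,0,0,0.0006,0],[0,0,0,0.0006,0],[0,0,0,0.0006,0]]]'
python3 -m pendant '[[[0,0,0,0.0001,0],[0,0,0,0.0002,0],[0,0,0,0.0003,0],[0,0,0,0.0003,0],[0,0,0,0.0003,0],[0,0,0,0.0003,0],[0,0,0,0.0003,0],[0,0,0,0.0003,0]]]'
```

```text
t: 33.8
eef_pos: [466.0, 284.8, 115.0]
tcp_rot: [3.141, 0.0, 1.571]
ft_force: [-0.6, 0.8, 0.1]
opening: 0.368
t: 34.6
eef_pos: [466.1, 284.9, 114.9]
tcp_rot: [3.141, -0.0, 1.571]
ft_force: [-1.9, 1.3, 5.0]
opening: 0.367
```

```bash
python3 -m pendant '[[[0,0,0,0.0001,0],[0,0,0,0.0002,0],[0,0,0,0.0003,0],[0,0,0,0.0003,0],[0,0,0,0.0003,0],[0,0,0,0.0003,0],[0,0,0,0.0003,0],[0,0,0,0.0003,0]]]'
python3 -m pendant '[[[0,0,0,-0.0005,0],[1,0,0,-0.0005,0],[1,0,0,-0.0005,0],[1,0,0,-0.0005,0],[1,0,0,-0.0005,0],[1,0,0,-0.0005,0],[1,0,0,-0.0005,0],[1,0,0,-0.0005,0]]]'
python3 -m pendant '[[[1,0,0,0,0],[1,0,0,-0.01,0],[1,0,0,-0.03,0],[1,0,0,-0.06,0],[1,0,0,-0.09,0],[1,0,0,-0.12,0],[1,0,0,-0.14,0],[1,0,0,-0.14,0]]]'
python3 -m pendant '[[[1,0,0,0,0],[1,0,0,0,0],[1,0,0,0,0],[1,0,0,0,0],[1,0,0,0,0],[1,0,0,0,0],[1,0,0,0,0],[1,0,0,0,0]]]'
python3 - <<'E'
from h import *
c=cam('wrist'); print(c['s']['eef_pos'],c['s']['ft_force'],c['s']['opening']); body(c,55,104,467,285); body(c,55,104,452.5,202); caps(c,134,150)
cv2.imwrite('pics/w6.png',c['image'])
c=cam('top'); cv2.imwrite('pics/t6.png',cv2.resize(c['image'][130:265,150:480],None,fx=2.4,fy=2.4)); caps(c,134,150)
E
```

```text
t: 35.4
eef_pos: [466.1, 284.9, 114.9]
tcp_rot: [3.141, -0.0, 1.571]
ft_force: [-2.8, 1.1, 8.3]
opening: 0.37
t: 36.2
eef_pos: [466.0, 284.8, 114.8]
tcp_rot: [3.142, 0.0, 1.571]
ft_force: [0.1, -0.6, 0.6]
opening: 0.905
t: 37.0
eef_pos: [466.7, 285.2, 258.2]
tcp_rot: [3.137, -0.002, 1.571]
ft_force: [0.0, 0.4, -1.2]
opening: 0.999
t: 37.8
eef_pos: [466.0, 284.8, 254.8]
tcp_rot: [-3.142, 0.0, 1.571]
ft_force: [-0.5, 0.4, 0.4]
opening: 0.999
[466.02521307 284.7957114  254.76755084] [-0.52852041  0.37551009  0.43854859] 0.9985397150574498
body foot-side xy [467.27 285.27] tilt [-0.002  0.002] n 362 rms 0.24
body foot-side xy [452.83 201.19] tilt [-0.001  0.001] n 810 rms 0.33
cap circ [467.2 285.6  18.7] mean [467.1 287.  141.9] px [316. 191.]
cap circ [452.8 202.   18.9] mean [452.9 204.  141.6] px [301. 278.]
cap circ [463.9 285.6  19.6] mean [464.3 284.3 140.7] px [173. 198.]
cap circ [449.7 201.7  18.9] mean [449.6 201.1 141. ] px [206. 204.]
```

View pics/w6.png

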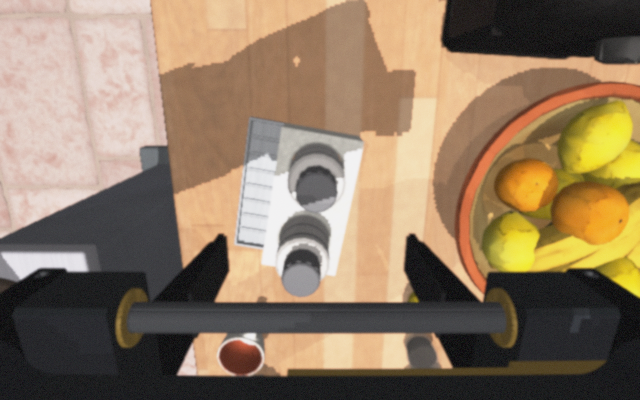

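Both cartridges are home, at (316,185) and (301,270), with cap tops at 141.9 and 141.6 mm (10 + 132 = 142). Both are upright and centred, and the gripper is clear, so I hand in.

```bash
python3 -c "
from cell import env
print(env.job_done())"
```

```text
the job is handed in; nothing more can be done
None
```

Both cartridges turned out heavy, so both are in the drain stand, each pressed home and released, and the job is handed in at about 38 s. The hand-in gave no verdict.

| Cartridge | Measured weight | Drain well | Force on plate at the stop |
|---|---|---|---|
| Left one, lifted first | about 5.3 N (540 g) | hole1 | about 17 N |
| Right one, lifted second | about 7.0 N (710 g) | hole0 | about 15 N |

**Last checks:** After letting go, the cap tops read 141.6 mm and 141.9 mm, where 142 mm is fully home. Tilt was 0.002 rad or less, and both sit within about 1.5 mm of their well centres. The gripper was open and clear, about 140 mm above them.

**Disagreements:**
- The first cartridge hung about 0.03 rad off vertical in the grip. I corrected its entry for that, and it stood straight once released.
- The top and wrist cameras differed by about 3 mm in x. I aligned using the wrist view.
- While the plates moved, the force was lower than the stated 9 N. It climbed steeply at the stop both times.

I did not measure the other objects again at the end. The arm felt no unexpected contact, and the fingers stayed above them.

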